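Fit the tube rotator's bearing keeper, then find the drum's heavy side and hold it down

ROBOT

A 6-joint arm with a two-finger parallel gripper is mounted at the origin on a cart in front of the work surface, level with it; the furniture and walls round the work are solid. World frame = base frame: x ahead of the robot, y to its left, z up, the work surface at z = 0. Lengths are in m, angles in rad, forces in N, time in s.
With the tool pointing down it reaches from about 0.25 to 0.725 m from the base axis. Payload 4 kg.
Tool frame: the origin (TCP) lies midway between the tips of the shut fingers; the grasp point (between the pads) lies 19 mm behind it; z points along the fingers, y is the line along which they close (so a half turn about z gives the same grasp; the last joint's range is limited). The gripper opens to 85 mm and grips with 20 to 120 N. Pads are 22 mm wide; open, the fingers measure 114 mm over their backs; the gripper's body (76 mm by 85 mm) begins 54 mm behind the grasp point. The pads swing forward as they close: fully open they stand 13 mm farther back than shut.
Start: joints at [1.215, 0.241, 0.005, 1.335, 0, 1.571], TCP at [0.174, 0.469, 0.231] pointing down, gripper open.
Joint ranges: [-2.72, 2.72], [-1.05, 1.87], [-1.09, 1.28], [-1.99, 2.15], [-1.42, 1.44], [-3.14, 3.14]. Speed limits (rad/s): [2.79, 2.79, 3.14, 3.14, 3.14, 3.14].

INTERFACE

Orientations are given as a unit quaternion [x, y, z, w].
In Python, from workcell import get_obs, camera, job_done, silhouettes gives the robot as it stands. The module is installed in compiled form; this text tells all that it offers.
- The arm moves only by the tool drive_tool, never from a script. Its argument "increments" is a list of rows, each a list of 3 entries, a list of its own where there are three numbers: the shift along the world's x, y, z in mm, then the turn, a rotation vector about the world's x, y, z in degrees, then the opening, from 0 (shut) to 1 (fully open). A call has 1 to 8 rows; each row shifts and turns the commanded pose from where the row before left it; what a row does not reach is not made up. A row lasts 1/12 s, in which the tool goes at most 41.7 mm and 7.16 degrees, less where a joint would pass 70% of its speed; a pose out of reach is approached as far as the arm can. A call is refused whole if a number of a shift passes 41.7 or a number of a turn 7.16, either way. A call with a gripper value outside its range is refused whole. The fingers move at their own pace and stop on an object; the grip force is fixed at half the most. Time passes only in rows, so rows that do not move let the fingers close. It gives the time, the measured TCP pose, the force, the opening and the grip force at its end, in the units of the state.
- get_obs(): the state, without advancing time (a new reading comes with each control period).
- camera(name): name is "scene" or "top" or "wrist"; returns a dict with "image" (400x640x3 uint8, red, green, blue), "K" (3x3 intrinsics, pixels), "k1" (the pictures are not rectified: a ray, as slopes to the right and down, at radius r is drawn at 1 + k1 r^2 times it, then the intrinsics apply), "view" (4x4, takes a point from world to camera coordinates). Camera axes: x right, y down, z forward; pixel columns grow to the right and rows downward; lengths in m; the calibration is good to about 2 mm. A picture is of the moment at which its call begins. There is no depth.
- job_done(): hands the job in; it is judged then, once.
Trained networks look in a picture, given as the dict that the camera call returned (one of the last four; its "shot" number tells which), for a name from the list of things; names that differ only in an ending like _2 or _b are one class to them, and where a whole thing is asked for, a point or a joint stands for the part that bears it (a point fixed in the world has none). Each returns a list of dicts, best first, with "conf" (0 to 1); they miss things now and then, are a little off and sometimes report something else, mostly with a low value. They report only what shows in the picture. A call takes as long as a camera call. They do not tell look-alikes from the thing itself.
- silhouettes(query, picture): "region" (400x640 bool, what is visible of it) and "bbox" ([left, top, right, bottom] in pixels, round what is visible of it).
The state is a dict: "clock": time; "joint_pos": joint angles; "joint_vel": joint speeds; "tau": joint torques, N m; "eef_pos": TCP position; "tool_rot": TCP orientation; "ft_force": force on the tool from outside, world axes, zero at the start; "ft_torque": the same for the moment, N m; "grip_width": finger opening in m; "grasp_force": force on a finger pad.
Only numpy, scipy, OpenCV 4.12 (cv2) and the standard library are available. Lean on these libraries where they do the work, as an engineer would, in place of code of your own. Each camera call takes 0.05 s, during which the arm holds its last target. There are 200 camera calls.

TASK

The tube rotator on the bench is out of gear and has lost the keeper of its outer bearing: before touching the drum, press the loose steel keeper block fully home into the recess on top of the bearing post. Then turn the drum by hand to find its heavy side by feel (the canisters look alike, and the greased shaft stops it short of its true balance, whichever side it sinks from), and finish gripping the drum still with the heavy side straight down, so that the light side is up for a balancing load; do not let go. Leave the timer, the sample cup, the label roll and the forceps where they are.

Things in the scene. Friction and masses are not known exactly. Their poses are not given: they have to be found in the camera images.
- keeper: the loose steel keeper: a block 28 (x) x 22 (y) x 22 mm with an upright grip tab on top, 10 (x) x 22 (y) mm thick and wide, that rises to 50 mm above the underside; 90 g, stands upright on the bench. Origin: centre of its underside, z up. It fits either way round
- rotator: the fixed tube rotator, base plate 130 (x) x 262 (y) mm. A white motor housing 116 x 88 mm, 128 mm high, stands at y = 50 to 138 mm, the bearing post (50 x 44 mm, 140 mm high) at y = -80 mm, the drum between them. Origin: on the bench under the drum's centre; x away from the robot at yaw 0, y along the drum's shaft towards the motor, z up
- recess (a point): centre of the mouth of the recess in the top of the bearing post, 140 mm above the bench. The recess is 30.5 (x) x 24.5 (y) mm wide with a small chamfer and 22 mm deep, so that the keeper's block, fully home, is flush with the post's top and only its tab stands up. Axes as the rotator's: the keeper's 28 mm side goes along x
- axle (a point): centre of the drum, on the shaft's axis, 105 mm above the bench; axes as the rotator's, fixed. The drum is an aluminium wheel 170 mm across and 26 mm thick (y) with eight capped canisters round the shaft, standing 8 mm out of its faces, 29 to 55 mm from the axis; the rim outside them is flat and free to grip. The hidden heavy mass (geom heavy_c0) lies 42 mm from the axis
- pip (a point): point in the drum's middle plane, 64 mm from the axis, level with the small black pips on its two faces; turns with the drum. The heavy side lies in a direction from the pips that differs every time and cannot be seen
- drum (a joint): turning angle of the drum, rad; 0 with the pips straight up, grows as its top moves along the rotator's +x; no end stops. Left free (as at the start) it sinks heavy side down in about 2 s, but the shaft's drag stops it 16 to 28 degrees short, by the same angle from either side; within that angle of straight up it also stays. It pulls on the hand with at most 0.4 N m
- timer: bystander: white lab timer, 58 x 66 x 19 mm, lying on the bench; origin under its centre
- sample_cup: bystander: screw-lid sample cup, 64 mm across, 66 mm high; origin under its centre
- label_roll: bystander: roll of white labels, 72 mm across, 32 mm high, lying flat; origin under its centre
- forceps: bystander: forceps, 16 x 126 x 8 mm, lying flat; origin under their centre
There are look-alikes about, which are no part of the job. Of the things that look like the keeper, the smallest one is meant.

How it is judged:
By the outcome, as a careful person would: the job done as asked, in the order asked, and still so for the second after the job is handed in, while the arm keeps its last pose, push and grip.
It also fails if it takes over 67 s, if anything falls off the work surface, if the arm or the gripper's body presses on something with over 40 N, if the wrist force passes 120 N, or if a joint passes its speed limit or range.

## Working session

There is one attempt and no reset: what is moved stays moved. The work goes in short steps, Python scripts to look and compute and a tool call to move; the robot and the scene stay as the last step left them, time stands still between calls to the robot, and variables do not carry over. Pictures are saved under pics/ and viewed, at most 10 in all, crops included, and the job is handed in when it is done.

Besides the shell and the picture viewer there is one more tool, called after "Emit:" by a JSON object that holds its "name" and its "arguments". drive_tool: Moves the arm, as the interface text tells. Its arguments: {"type":"object","properties":{"increments":{"type":"array"}},"required":["increments"]}

```bash
mkdir -p pics; ls; cat > h.py <<'E'
import numpy as np, cv2
from workcell import *
def ray(c,u,v):
    K=c["K"]; p=np.array([(u-K[0,2])/K[0,0],(v-K[1,2])/K[1,1]]); q=p.copy()
    for _ in range(30): q=p/(1+c["k1"]*(q@q))
    V=np.array(c["view"]); R=V[:3,:3]; return -R.T@V[:3,3], R.T@np.array([q[0],q[1],1])
def atz(c,u,v,z):
    o,d=ray(c,u,v); return o+d*(z-o[2])/d[2]
def proj(c,P):
    V=np.array(c["view"]); p=np.atleast_2d(P)@V[:3,:3].T+V[:3,3]; q=p[:,:2]/p[:,2:]
    q=q*(1+c["k1"]*(q**2).sum(1,keepdims=True)); K=c["K"]; return q*[K[0,0],K[1,1]]+[K[0,2],K[1,2]]
def save(c,n): cv2.imwrite("pics/"+n+".png",cv2.cvtColor(c["image"],cv2.COLOR_RGB2BGR))
E
python3 - <<'E'
from h import *
for n in["top","scene"]:
    c=camera(n); save(c,n+"0"); print(n,np.round(c["view"],3).tolist(),c["k1"])
    for q in["keeper","rotator","drum","pip","timer","sample_cup"]:
        for s in silhouettes(q,c)[:4]:
            r=s["region"]; ys,xs=np.nonzero(r); print(q,round(s["conf"],2),s["bbox"],r.sum(),xs.mean().round(1),ys.mean().round(1), atz(c,xs.mean(),ys.mean(),0.03).round(3))
E
```

```text
pics
top [[0.014, -1.0, 0.021, -0.202], [-0.999, -0.015, -0.047, 0.471], [0.047, -0.02, -0.999, 1.322], [0.0, 0.0, 0.0, 1.0]] 0.011915580996636912
keeper 0.7 [358.8, 169.7, 376.4, 179.7] 179 367.5 173.6 [ 0.542 -0.344  0.03 ]
keeper 0.59 [379.8, 194.4, 395.7, 202.7] 105 387.4 198.8 [ 0.472 -0.402  0.03 ]
keeper 0.58 [402.7, 221.3, 418.2, 232.6] 178 411.1 226.3 [ 0.395 -0.469  0.03 ]
rotator 0.66 [245.9, 155.7, 346.8, 218.3] 4434 296.1 186.7 [ 0.502 -0.142  0.03 ]
drum 0.85 [282.5, 154.4, 326.7, 215.3] 956 302.7 183.8 [ 0.51  -0.161  0.03 ]
drum 0.65 [399.1, 141.3, 427.6, 168.4] 484 410.7 153.9 [ 0.601 -0.467  0.03 ]
pip 0.85 [285.5, 152.3, 325.3, 213.5] 973 302.3 183.6 [ 0.511 -0.16   0.03 ]
timer 0.87 [350.8, 222.3, 370.7, 246.0] 482 361.3 232.6 [ 0.375 -0.328  0.03 ]
sample_cup 0.66 [400.8, 140.8, 425.9, 167.1] 426 411.3 153.7 [ 0.601 -0.469  0.03 ]
sample_cup 0.45 [348.8, 220.3, 372.5, 244.4] 503 361.3 232.8 [ 0.375 -0.328  0.03 ]
scene [[0.892, -0.451, 0.006, -0.538], [-0.266, -0.538, -0.8, 0.112], [0.364, 0.712, -0.6, 1.15], [0.0, 0.0, 0.0, 1.0]] 0.04659804192696497
keeper 0.76 [320.4, 295.2, 346.5, 331.5] 605 333.2 314.2 [ 0.396 -0.476  0.03 ]
keeper 0.72 [353.4, 234.4, 373.8, 269.3] 457 363.6 249.8 [ 0.544 -0.347  0.03 ]
keeper 0.71 [340.0, 267.4, 355.0, 291.5] 268 349.2 280.0 [ 0.469 -0.412  0.03 ]
rotator 0.82 [260.4, 148.5, 360.8, 251.3] 6545 309.7 195.2 [ 0.524 -0.108  0.03 ]
drum 0.77 [276.8, 150.9, 340.6, 218.4] 2681 309.5 182.5 [ 0.549 -0.056  0.03 ]
drum 0.49 [230.8, 210.4, 267.6, 230.0] 178 247.3 218.0 [ 0.346 -0.123  0.03 ]
drum 0.19 [229.4, 168.6, 255.9, 190.0] 498 241.7 178.0 [0.391 0.046 0.03 ]
pip 0.85 [281.7, 150.9, 341.3, 213.7] 2538 310.0 182.1 [ 0.551 -0.055  0.03 ]
timer 0.65 [276.1, 260.6, 312.5, 294.7] 728 293.8 277.6 [ 0.366 -0.353  0.03 ]
sample_cup 0.91 [406.4, 255.4, 432.8, 292.6] 852 415.8 270.5 [ 0.612 -0.452  0.03 ]
```

```bash
python3 - <<'E'
import cv2,numpy as np
a=cv2.imread("pics/top0.png")[130:260,220:440]; b=cv2.imread("pics/scene0.png")[130:340,215:445]
cv2.imwrite("pics/tc.png",cv2.resize(a,None,fx=3.6,fy=3.6,interpolation=3)); cv2.imwrite("pics/sc.png",cv2.resize(b,None,fx=2.8,fy=2.8,interpolation=3))
E
```

```text
(no output)
```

View pics/tc.png

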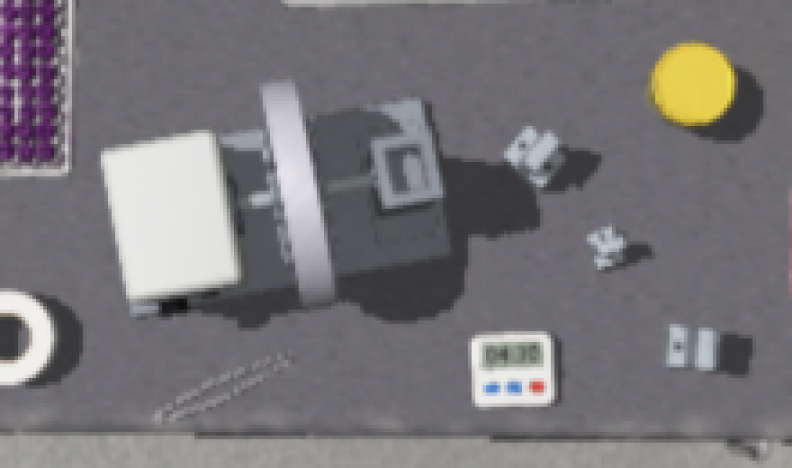

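View pics/sc.png

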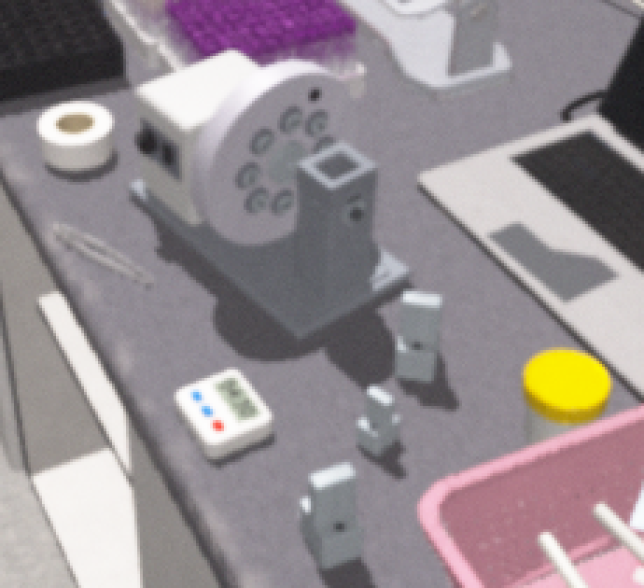

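```bash
python3 - <<'E'
from h import *
o=get_obs(); print({k:np.round(v,3).tolist() for k,v in o.items()})
from scipy.spatial.transform import Rotation as R
r=R.from_quat(o["tool_rot"]).as_matrix(); print(r.round(2))
c=camera("wrist"); V=np.array(c["view"]); T=np.eye(4);T[:3,:3]=r;T[:3,3]=o["eef_pos"]
print((V@T).round(3), np.round(c["K"],1))
E
```

```text
{'clock': 0.7, 'joint_pos': [1.215, 0.241, 0.005, 1.335, -0.0, 1.571], 'joint_vel': [0.001, 0.0, 0.001, 0.001, 0.002, -0.0], 'tau': [0.001, -37.208, 25.264, 0.001, 0.0, -0.0], 'eef_pos': [0.174, 0.469, 0.231], 'tool_rot': [0.177, 0.984, 0.0, 0.0], 'ft_force': [-0.531, -0.054, -0.435], 'ft_torque': [0.027, -0.027, 0.071], 'grasp_force': 0.0, 'grip_width': 0.085}
[[-0.94  0.35  0.  ]
 [ 0.35  0.94  0.  ]
 [-0.    0.   -1.  ]]
[[-0.     1.    -0.001  0.001]
 [-0.959 -0.001 -0.284  0.03 ]
 [-0.284  0.001  0.959  0.158]
 [ 0.     0.     0.     1.   ]] [[300.6   0.  324.3]
 [  0.  300.6 200.6]
 [  0.    0.    1. ]]
```

Emit:
{"name": "drive_tool", "arguments": {"increments": [[[15, -36, 6], [0, 0, -3], 1], [[15, -36, 6], [0, 0, -3], 1], [[15, -36, 6], [0, 0, -3], 1], [[15, -36, 6], [0, 0, -3], 1], [[15, -36, 6], [0, 0, -3], 1], [[15, -36, 6], [0, 0, -3], 1], [[15, -36, 6], [0, 0, -3], 1], [[15, -36, 6], [0, 0, -3], 1]]}}

```text
clock: 1.42
eef_pos: [0.2943, 0.179, 0.2799]
tool_rot: [0.379, 0.926, 0.0, 0.0]
ft_force: [1.7, -0.1, 0.1]
grip_width: 0.0854
grasp_force: 0.0
```

Emit:
{"name": "drive_tool", "arguments": {"increments": [[[15, -36, 6], [0, 0, -3], 1], [[15, -36, 6], [0, 0, -3], 1], [[15, -36, 6], [0, 0, -3], 1], [[15, -36, 6], [0, 0, -3], 1], [[15, -36, 0], [0, 0, -3], 1], [[15, -36, 0], [0, 0, -3], 1], [[15, -36, 0], [0, 0, -3], 1], [[15, -36, 0], [0, 0, -3], 1]]}}

```text
clock: 2.08
eef_pos: [0.4145, -0.1095, 0.3036]
tool_rot: [0.563, 0.826, 0.0, 0.0]
ft_force: [-0.1, 0.4, -0.1]
grip_width: 0.0852
grasp_force: 0.0
```

Emit:
{"name": "drive_tool", "arguments": {"increments": [[[15, -36, 0], [0, 0, -3], 1], [[15, -36, 0], [0, 0, -3], 1], [[15, -36, 0], [0, 0, -3], 1], [[15, -36, 0], [0, 0, -3], 1], [[0, 0, 0], [0, 0, 0], 1], [[0, 0, 0], [0, 0, 0], 1]]}}

```text
clock: 2.58
eef_pos: [0.4742, -0.2529, 0.3017]
tool_rot: [0.646, 0.763, -0.0, -0.001]
ft_force: [0.3, 0.1, 0.3]
grip_width: 0.0855
grasp_force: 0.0
```

```bash
python3 - <<'E'
from h import *
o=get_obs(); print(o["clock"],o["eef_pos"],o["joint_pos"])
c=camera("wrist"); save(c,"w1"); import pickle; pickle.dump(c,open("w1.pkl","wb"))
for q in["keeper","rotator","drum"]:
    for s in silhouettes(q,c)[:4]:
        r=s["region"]; ys,xs=np.nonzero(r); print(q,round(s["conf"],2),s["bbox"],r.sum(), atz(c,xs.mean(),ys.mean(),0.03).round(3))
E
```

```text
2.5833 [ 0.47418359 -0.25294782  0.30172078] [-4.90126229e-01  3.02699367e-01  2.69610766e-01  1.54035113e+00
  1.53988975e-04  9.15604579e-01]
keeper 0.85 [300.8, 249.4, 322.7, 274.8] 407 [ 0.474 -0.399  0.03 ]
keeper 0.85 [343.2, 216.5, 374.7, 258.3] 883 [ 0.544 -0.345  0.03 ]
keeper 0.74 [237.6, 273.2, 270.7, 314.6] 882 [ 0.395 -0.473  0.03 ]
rotator 0.68 [288.2, 0.0, 455.0, 199.8] 21575 [ 0.51  -0.146  0.03 ]
drum 0.75 [290.6, 51.1, 455.8, 155.0] 6854 [ 0.52  -0.154  0.03 ]
drum 0.54 [289.3, 0.1, 454.3, 201.9] 21592 [ 0.51  -0.146  0.03 ]
```

View pics/w1.png

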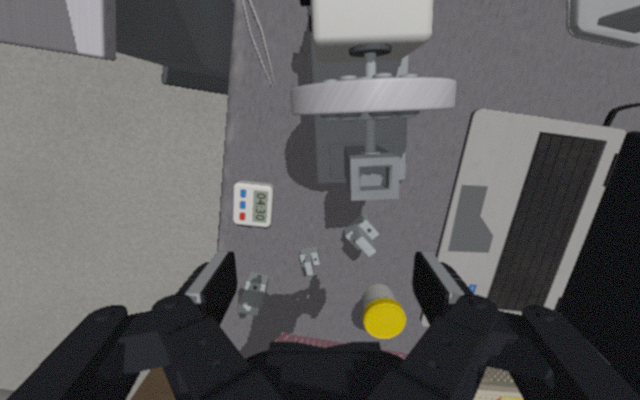

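```bash
python3 - <<'E'
import cv2,numpy as np
a=cv2.imread("pics/w1.png"); p=a[140:210,335:420]; k=a[235:290,280:340]
p=cv2.resize(p,(425*1,350),interpolation=cv2.INTER_CUBIC); k=cv2.resize(k,(360,330),interpolation=cv2.INTER_CUBIC)
o=np.zeros((350,785,3),np.uint8); o[:,:425]=p; o[:330,425:]=k; cv2.imwrite("pics/w1c.png",o)
E
```

```text
(no output)
```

View pics/w1c.png

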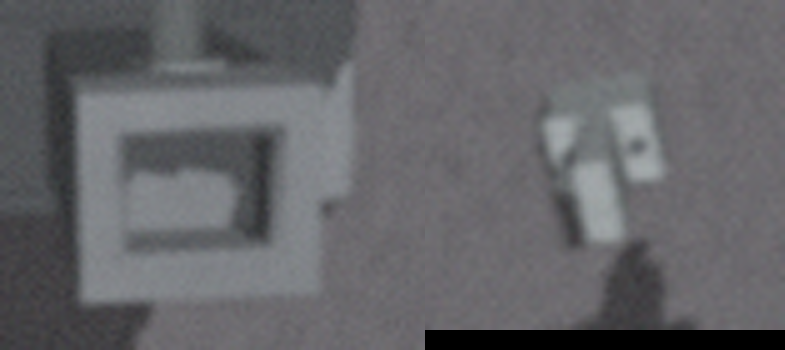

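```bash
python3 - <<'E'
from h import *
import pickle; c=pickle.load(open("w1.pkl","rb"))
def rep(n,pts,z):
    P=np.array([atz(c,u,v,z)[:2] for u,v in pts]); e=np.roll(P,-1,0)-P
    print(n,"c",P.mean(0).round(4),"len",(np.linalg.norm(e,axis=1)*1e3).round(1),"ang",np.degrees(np.arctan2(e[:,1],e[:,0])).round(1)); 
f=lambda L:[(335+a/5,140+b/5) for a,b in L]
g=lambda L:[(280+(a-425)/6,235+b/6) for a,b in L]
rep("post",f([(77,93),(324,85),(321,292),(80,302)]),.14)
rep("recess",f([(122,135),(284,126),(270,243),(125,250)]),.14)
rep("tab",g([(570,166),(607,158),(627,240),(588,243)]),.05)
rep("blk",g([(545,120),(648,103),(665,178),(562,195)]),.022)
# rectangle fit by silhouettes of the keeper, synthesized
s=[s for s in silhouettes("keeper",camera("wrist"))]
from scipy.optimize import minimize
r=min(s,key=lambda s:abs(s["bbox"][0]-300))["region"]
def box(x0,x1,z0,z1,d=11):return np.array([[x,y,z] for x in(x0,x1) for y in(-d,d) for z in(z0,z1)])/1e3
B=[box(-14,14,0,22),box(-5,5,22,50)]
S=8
def render(p):
    m=np.zeros((60*S,70*S),np.uint8);R=np.array([[np.cos(p[2]),-np.sin(p[2]),0],[np.sin(p[2]),np.cos(p[2]),0],[0,0,1]])
    for b in B:
        q=proj(c,b@R.T+[p[0],p[1],0]); q=(q+.5-[275,230])*S
        cv2.fillConvexPoly(m,cv2.convexHull(q.astype(np.int32)),1)
    return cv2.resize(m.astype(np.float32),(70,60),interpolation=cv2.INTER_AREA)
t=r[230:290,275:345].astype(float)
best=min((minimize(lambda p:abs(render(p)-t).sum(),[.474,-.402,a],method="Nelder-Mead",options=dict(initial_simplex=[[.474,-.402,a],[.48,-.402,a],[.474,-.396,a],[.474,-.402,a+.2]])) for a in np.arange(-.8,.9,.2)),key=lambda o:o.fun)
print(best.x,np.degrees(best.x[2]),best.fun,t.sum())
E
```

```text
post c [ 0.5234 -0.2391] len [50.1 43.7 50.9 44.2] ang [  11.4  -77.4 -168.   101.7]
recess c [ 0.523  -0.2379] len [33.1 24.7 30.3 24.3] ang [  12.7  -83.8 -167.7  102.8]
tab c [ 0.4742 -0.4033] len [ 9.3 22.9  9.7 21.5] ang [  23.   -68.9 -165.5  110.3]
blk c [ 0.4746 -0.4035] len [27.1 21.9 27.4 22. ] ang [  19.8  -69.3 -160.1  109.8]
[ 0.47256151 -0.40475909  0.32754922] 18.767187770607624 40.890625 390.0
```

Emit:
{"name": "drive_tool", "arguments": {"increments": [[[0, -38, -10], [0, 0, 2.6], 0.5], [[0, -38, -10], [0, 0, 2.6], 0.5], [[0, -38, -10], [0, 0, 2.6], 0.5], [[0, -36.6, -10], [0, 0, 2.5], 0.5], [[0, 0, -38], [0, 0, 0], 0.5], [[0, 0, -38], [0, 0, 0], 0.5], [[0, 0, -38], [0, 0, 0], 0.5], [[0, 0, 0], [0, 0, 0], 0.5]]}}

```text
clock: 3.55
eef_pos: [0.4695, -0.3973, 0.1407]
tool_rot: [0.574, 0.819, 0.001, -0.008]
ft_force: [-3.0, 0.4, -1.2]
grip_width: 0.0429
grasp_force: 0.0
```

```bash
python3 - <<'E'
from h import *
o=get_obs(); print(o["clock"],o["eef_pos"],o["tool_rot"],o["grip_width"])
c=camera("wrist"); save(c,"w2")
cv2.imwrite("pics/w2c.png",cv2.resize(cv2.imread("pics/w2.png")[180:400,150:500],None,fx=2,fy=2))
print(proj(c,[[.4742,-.4035,.05],o["eef_pos"]]))
E
```

```text
3.55 [ 0.46947282 -0.39728885  0.14068138] [ 5.73855917e-01  8.18914202e-01  7.86442482e-04 -8.26426707e-03] 0.04288784529293677
[[329.85764771 214.74393105]
 [327.20074631 255.70942584]]
```

View pics/w2c.png

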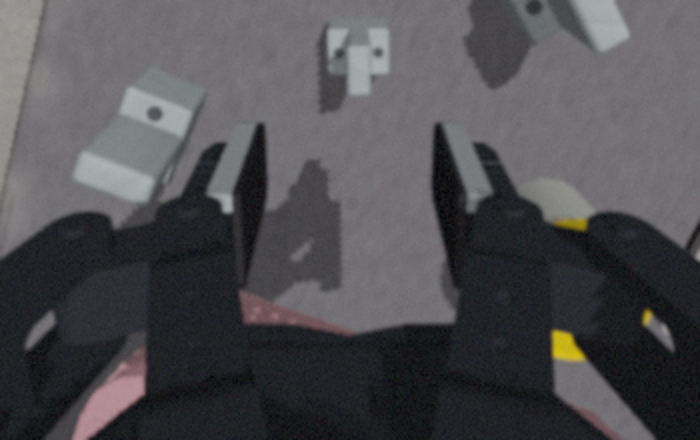

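Emit:
{"name": "drive_tool", "arguments": {"increments": [[[0, 0, 0], [0, 0, 0], 0.5], [[0, 0, 0], [0, 0, 0], 0.5], [[0, 0, 0], [0, 0, 0], 0.5]]}}

```text
clock: 3.85
eef_pos: [0.4763, -0.4031, 0.1534]
tool_rot: [0.574, 0.819, -0.0, 0.004]
ft_force: [-0.1, 0.7, -0.6]
grip_width: 0.0425
grasp_force: 0.0
```

Emit:
{"name": "drive_tool", "arguments": {"increments": [[[-2, -0.5, -30], [0, 0, 0], 0.5], [[0, 0, -30], [0, 0, 0], 0.5], [[0, 0, -30], [0, 0, 0], 0.5], [[0, 0, -15], [0, 0, 0], 0.5], [[0, 0, -10], [0, 0, 0], 0.5], [[0, 0, 0], [0, 0, 0], 0.5], [[0, 0, 0], [0, 0, 0], 0.5], [[0, 0, 0], [0, 0, 0], 0.5]]}}

```text
clock: 4.52
eef_pos: [0.4737, -0.4037, 0.0368]
tool_rot: [0.574, 0.819, -0.0, 0.002]
ft_force: [-0.2, -0.2, 0.2]
grip_width: 0.0425
grasp_force: 0.0
```

Emit:
{"name": "drive_tool", "arguments": {"increments": [[[0, 0, -5], [0, 0, 0], 0.5], [[0, 0, -5], [0, 0, 0], 0.5], [[0, 0, 0], [0, 0, 0], 0], [[0, 0, 0], [0, 0, 0], 0], [[0, 0, 0], [0, 0, 0], 0], [[0, 0, 0], [0, 0, 0], 0], [[0, 0, 0], [0, 0, 0], 0], [[0, 0, 0], [0, 0, 0], 0]]}}

```text
clock: 5.18
eef_pos: [0.4721, -0.4024, 0.0242]
tool_rot: [0.574, 0.819, -0.0, -0.0]
ft_force: [-0.1, 0.0, -1.6]
grip_width: 0.009
grasp_force: 60.3
```

Emit:
{"name": "drive_tool", "arguments": {"increments": [[[0, 0, 20], [0, 0, 0], 0], [[0, 0, 35], [0, 0, 0], 0], [[0, 0, 40], [0, 0, 0], 0], [[0, 0, 40], [0, 0, 0], 0], [[0, 0, 40], [0, 0, 0], 0], [[12, 38, 0], [0, 0, -2], 0], [[12, 38, 0], [0, 0, -2], 0], [[12, 38, 0], [0, 0, -2], 0]]}}

```text
clock: 5.85
eef_pos: [0.5086, -0.2882, 0.2006]
tool_rot: [0.618, 0.786, 0.0, 0.001]
ft_force: [0.8, 0.3, -1.9]
grip_width: 0.0091
grasp_force: 60.6
```

Emit:
{"name": "drive_tool", "arguments": {"increments": [[[12, 35, 0], [0, 0, -2], 0], [[2, 10, 0], [0, 0, 0], 0], [[0, 0, 0], [0, 0, 0], 0], [[0, 0, 0], [0, 0, 0], 0], [[0, 0, 0], [0, 0, 0], 0]]}}

```text
clock: 6.27
eef_pos: [0.5219, -0.2444, 0.1993]
tool_rot: [0.63, 0.776, -0.0, 0.0]
ft_force: [-0.3, 0.4, -1.0]
grip_width: 0.0089
grasp_force: 60.6
```

```bash
python3 - <<'E'
from h import *
import pickle
o=get_obs(); print(o["clock"],o["eef_pos"],o["tool_rot"],o["grip_width"])
c=camera("wrist"); save(c,"w3"); pickle.dump((c,o),open("w3.pkl","wb"))
print(proj(c,[[.5234,-.239,.14],o["eef_pos"]]))
cv2.imwrite("pics/w3c.png",cv2.resize(cv2.imread("pics/w3.png")[180:330,240:420],None,fx=4,fy=4,interpolation=2))
E
```

```text
6.2667 [ 0.52192741 -0.24435056  0.19929389] [ 6.30147809e-01  7.76475131e-01 -2.96356782e-04  1.49595393e-04] 0.008908406313668208
[[330.04851487 210.61703392]
 [327.1927764  255.33348904]]
```

View pics/w3c.png

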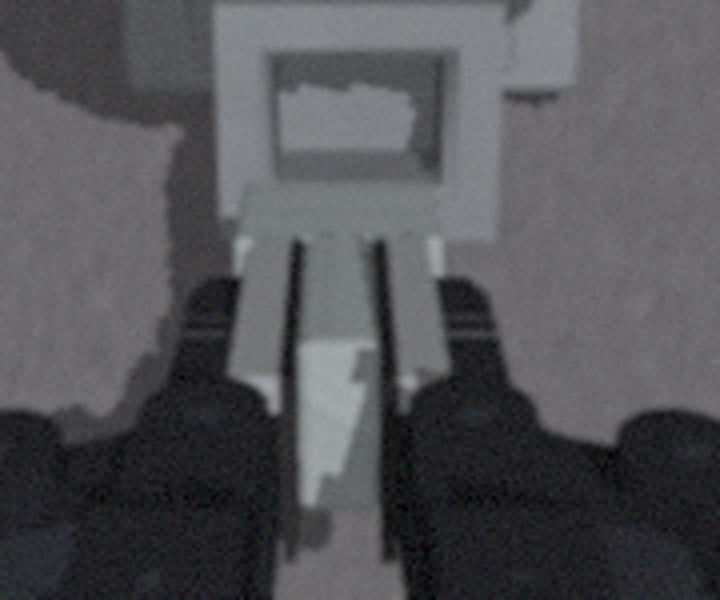

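```bash
python3 - <<'E'
from h import *
import pickle; c,o=pickle.load(open("w3.pkl","rb"))
f=lambda a,b,z: atz(c,240+a/4-.4,180+b/4-.4,z)*1e3
def show(n,L,z):
    P=[f(a,b,z) for a,b in L]; print(n,[p[:2].round(1).tolist() for p in P], np.mean(P,0)[:2].round(1), "ang",np.degrees(np.arctan2(*(P[1]-P[0])[[1,0]])).round(1),np.linalg.norm(P[1]-P[0]).round(1))
show("tabtop",[(299,341),(376,336),(378,505),(302,505)],.225)
show("blktop+y",[(236,237),(443,237)],.197)
show("blkbot+y",[(246,186),(440,183)],.175)
show("recess+y",[(270,52),(459,49)],.14)
show("recess",[(270,52),(459,49),(442,181),(273,183)],.14)
show("post",[(215,5),(503,4),(498,240),(219,244)],.14)
t=np.array(o["eef_pos"])*1e3; print(t)
E
```

```text
tabtop [[514.5, -237.3], [522.5, -235.0], [527.3, -255.8], [518.9, -257.6]] [ 520.8 -246.4] ang 16.0 8.4
blktop+y [[505.6, -239.3], [532.1, -233.7]] [ 518.8 -236.5] ang 11.9 27.1
blkbot+y [[505.5, -240.8], [533.6, -234.4]] [ 519.6 -237.6] ang 12.8 28.8
recess+y [[505.0, -229.4], [537.0, -222.1]] [ 521.  -225.7] ang 12.8 32.8
recess [[505.0, -229.4], [537.0, -222.1], [539.8, -246.6], [510.1, -253.2]] [ 523.  -237.8] ang 12.8 32.8
post [[494.2, -223.1], [542.6, -212.8], [552.4, -255.7], [502.8, -266.9]] [ 523.  -239.6] ang 12.1 49.5
[ 521.92741474 -244.35055758  199.29389202]
```

Emit:
{"name": "drive_tool", "arguments": {"increments": [[[1.8, 8.3, 0], [0, 0, 0.3], 0], [[0, 0, -15], [0, 0, 0], 0], [[0, 0, -12], [0, 0, 0], 0], [[0, 0, 0], [0, 0, 0], 0], [[0, 0, 0], [0, 0, 0], 0], [[0, 0, 0], [0, 0, 0], 0]]}}

```text
clock: 6.82
eef_pos: [0.5241, -0.2356, 0.1728]
tool_rot: [0.628, 0.778, 0.0, 0.0]
ft_force: [0.4, 0.4, -0.5]
grip_width: 0.0089
grasp_force: 60.6
```

Emit:
{"name": "drive_tool", "arguments": {"increments": [[[-0.4, -0.5, -3], [0, 0, 0], 0], [[0, 0, -3], [0, 0, 0], 0], [[0, 0, -3], [0, 0, 0], 0], [[0, 0, -3], [0, 0, 0], 0], [[0, 0, 0], [0, 0, 0], 0], [[0, 0, 0], [0, 0, 0], 0]]}}

```text
clock: 7.32
eef_pos: [0.5234, -0.2355, 0.16]
tool_rot: [0.628, 0.778, -0.0, -0.0]
ft_force: [0.4, 0.1, -1.2]
grip_width: 0.0088
grasp_force: 60.6
```

Emit:
{"name": "drive_tool", "arguments": {"increments": [[[0, 0, -3], [0, 0, 0], 0], [[0, 0, -3], [0, 0, 0], 0], [[0, 0, -3], [0, 0, 0], 0], [[0, 0, -3], [0, 0, 0], 0], [[0, 0, 0], [0, 0, 0], 0], [[0, 0, 0], [0, 0, 0], 0]]}}

```text
clock: 7.82
eef_pos: [0.5234, -0.2355, 0.1479]
tool_rot: [0.628, 0.778, -0.0, -0.0]
ft_force: [-0.1, 0.6, -1.3]
grip_width: 0.0091
grasp_force: 60.6
```

Emit:
{"name": "drive_tool", "arguments": {"increments": [[[0, 0, -2], [0, 0, 0], 0], [[0, 0, -2], [0, 0, 0], 0], [[0, 0, 0], [0, 0, 0], 0], [[0, 0, -2], [0, 0, 0], 0], [[0, 0, 0], [0, 0, 0], 0], [[0, 0, 0], [0, 0, 0], 0]]}}

```text
clock: 8.32
eef_pos: [0.5235, -0.2356, 0.1422]
tool_rot: [0.628, 0.778, -0.0, -0.0]
ft_force: [0.4, 0.7, -1.6]
grip_width: 0.0089
grasp_force: 60.7
```

Emit:
{"name": "drive_tool", "arguments": {"increments": [[[0, 0, -1], [0, 0, 0], 0], [[0, 0, 0], [0, 0, 0], 0], [[0, 0, -1], [0, 0, 0], 0], [[0, 0, 0], [0, 0, 0], 0], [[0, 0, 0], [0, 0, 0], 0]]}}

```text
clock: 8.73
eef_pos: [0.5237, -0.2357, 0.1419]
tool_rot: [0.628, 0.778, 0.0, 0.001]
ft_force: [-1.9, 1.5, 7.4]
grip_width: 0.009
grasp_force: 61.9
```

Emit:
{"name": "drive_tool", "arguments": {"increments": [[[0, 0, -2], [0, 0, 0], 0], [[0, 0, -2], [0, 0, 0], 0], [[0, 0, 0], [0, 0, 0], 0], [[0, 0, 0], [0, 0, 0], 0]]}}

```text
clock: 9.07
eef_pos: [0.5238, -0.2357, 0.1418]
tool_rot: [0.628, 0.778, 0.001, 0.002]
ft_force: [-9.5, 4.0, 25.5]
grip_width: 0.0087
grasp_force: 64.5
```

Emit:
{"name": "drive_tool", "arguments": {"increments": [[[0, 0, 3], [0, 0, 0], 0], [[0, 0, 3], [0, 0, 0], 0], [[0, 0, 0], [0, 0, 0], 0.5], [[0, 0, 0], [0, 0, 0], 0.5], [[0, 0, 0], [0, 0, 0], 0.5], [[0, 0, 0], [0, 0, 0], 0.5], [[0, 0, 20], [0, 0, 0], 0.5], [[0, 0, 35], [0, 0, 0], 0.5]]}}

```text
clock: 9.73
eef_pos: [0.5206, -0.2343, 0.1927]
tool_rot: [0.628, 0.778, -0.001, -0.005]
ft_force: [0.1, -0.7, -0.7]
grip_width: 0.0426
grasp_force: 0.0
```

Emit:
{"name": "drive_tool", "arguments": {"increments": [[[0, 0, 40], [0, 0, 0], 0.5], [[-10, -20, 30], [0, 0, 0], 0.5], [[-20, -35, 0], [0, 0, 0], 0.5], [[-20, -35, 0], [0, 0, 0], 0.5], [[0, 0, 0], [0, 0, 0], 0.5], [[0, 0, 0], [0, 0, 0], 0.5], [[0, 0, 0], [0, 0, 0], 0.5]]}}

```text
clock: 10.32
eef_pos: [0.4733, -0.3256, 0.2666]
tool_rot: [0.628, 0.778, 0.0, -0.001]
ft_force: [-0.4, -0.7, 0.5]
grip_width: 0.0429
grasp_force: 0.0
```

```bash
python3 - <<'E'
from h import *
import pickle
o=get_obs(); print(o["clock"],o["eef_pos"],o["joint_pos"])
c=camera("wrist"); save(c,"w4"); s=camera("scene"); save(s,"s4"); pickle.dump((c,s,o),open("w4.pkl","wb"))
ax=np.array([.5231,-.239])+.08*np.array([-np.sin(.213),np.cos(.213)]); print("axle",ax)
a=cv2.imread("pics/w4.png")
p=proj(c,[[.523,-.239,.14],[*ax,.19]]).astype(int); print(p)
S=proj(s,[[*ax,.105]])[0].astype(int); print(S)
x,y=p[0]; A=a[max(0,y-60):y+40,max(0,x-60):x+60]; B=cv2.imread("pics/s4.png")[S[1]-50:S[1]+60,S[0]-50:S[0]+60]
A=cv2.resize(A,(400,int(400*A.shape[0]/A.shape[1])),interpolation=2);B=cv2.resize(B,(400,400),interpolation=2)
O=np.zeros((400,800,3),np.uint8);O[:A.shape[0],:400]=A[:400];O[:,400:]=B;cv2.imwrite("pics/c4.png",O)
E
```

```text
10.3167 [ 0.47330903 -0.32559997  0.26662618] [-6.02843749e-01  3.83227309e-01  2.94556882e-01  1.48344708e+00
  5.10139788e-04  7.55740784e-01]
axle [ 0.50618856 -0.16080791]
[[403 109]
 [432 -22]]
[312 184]
```

View pics/c4.png

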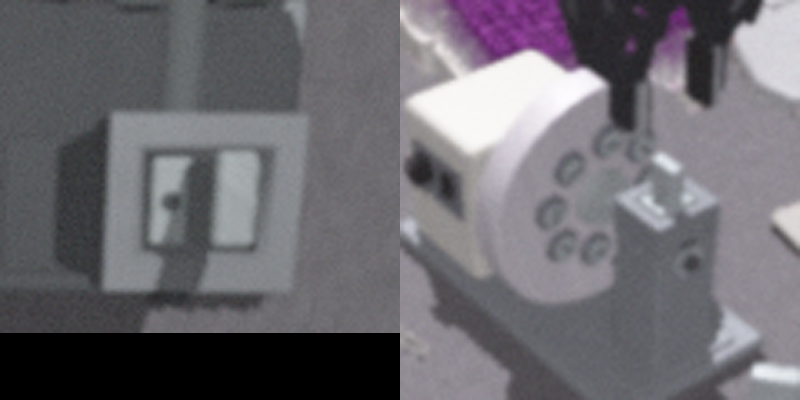

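```bash
cat >> h.py <<'E'
YAW=np.radians(12.2); EX=np.array([np.cos(YAW),np.sin(YAW),0]); EY=np.array([-np.sin(YAW),np.cos(YAW),0])
AX=np.array([.523,-.239,.105])+.08*EY
def face(c,r,phi,off=-.013,d=(0,0)):
    r,phi=np.broadcast_arrays(r,phi)
    P=(AX+off*EY)+((r*np.sin(phi))[...,None]+d[0])*EX+((r*np.cos(phi))[...,None]+d[1])*np.array([0,0,1.])
    q=proj(c,P.reshape(-1,3)).astype(np.float32)
    g=cv2.cvtColor(c["image"],cv2.COLOR_RGB2GRAY)
    return cv2.remap(g,q[:,0].reshape(phi.shape),q[:,1].reshape(phi.shape),cv2.INTER_CUBIC).astype(float)
def polar(c,name,off=-.013,d=(0,0)):
    phi=np.radians(np.arange(-180,180,.5)); r=np.arange(.02,.095,.0005)
    I=face(c,r[:,None],phi[None,:],off,d); cv2.imwrite("pics/"+name+".png",I.astype(np.uint8)); return r,phi,I
def pips(c,off=-.013,d=(0,0)):
    r,phi,I=polar(c,"_p",off,d); b=I[(r>.061)&(r<.067)].mean(0); b2=(I[(r>.0735)&(r<.079)].mean(0))
    k=cv2.GaussianBlur(b[None],(0,0),4)[0]; f=cv2.GaussianBlur(b[None],(0,0),40)[0]; e=k-f
    out=[]
    for i in np.argsort(e):
        if e[i]>-8: break
        if all(abs(np.degrees(phi[i])-o[0])>12 for o in out):
            w=np.abs(np.degrees(phi-phi[i]))<9; W=np.clip(f-k,0,None)*w
            out.append((round(float(np.degrees((phi*W).sum()/W.sum())),1),round(float(e[i]),1)))
        if len(out)>4: break
    return out
E
python3 - <<'E'
from h import *
import pickle
s=camera("scene"); s0=dict(s); s0["image"]=cv2.cvtColor(cv2.imread("pics/scene0.png"),cv2.COLOR_BGR2RGB)
print(AX,pips(s0)); r,phi,I=polar(s0,"p0")
P=ray(s0,327.5,163.9); n=EY; o,d=P; t=((AX-.013*EY-o)@n)/(d@n); q=o+d*t-AX; print("pip",q@EX,q[2],np.hypot(q@EX,q[2]),np.degrees(np.arctan2(q@EX,q[2])))
v=np.hstack([I]); cv2.imwrite("pics/p0v.png",cv2.resize(v.astype(np.uint8),(720,300)))
E
```

```text
[ 0.50609402 -0.16080673  0.105     ] [(31.7, -67.7), (118.1, -27.5), (148.1, -21.8), (157.2, -16.6)]
pip 0.035215746487918635 0.0520676920251336 0.06285851854383394 34.07227598558382
```

View pics/p0v.png

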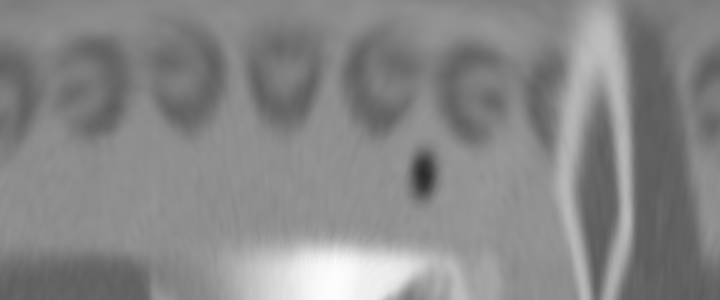

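Emit:
{"name": "drive_tool", "arguments": {"increments": [[[4.8, 13.2, 0], [0, 0, 7], 0.7], [[4.8, 13.2, 0], [0, 0, 7], 0.7], [[4.8, 13.2, 0], [0, 0, 7], 0.7], [[4.8, 13.2, 0], [0, 0, 7], 0.7], [[4.8, 13.2, 0], [0, 0, 7], 0.7], [[4.8, 13.2, 0], [0, 0, 7], 0.7], [[4.8, 13.2, 0], [0, 0, 7], 0.7], [[4.8, 13.2, 0], [0, 0, 7], 0.7]]}}

```text
clock: 11.13
eef_pos: [0.5126, -0.218, 0.2671]
tool_rot: [0.185, 0.983, 0.0, -0.0]
ft_force: [0.7, -0.3, 0.5]
grip_width: 0.0595
grasp_force: 0.0
```

Emit:
{"name": "drive_tool", "arguments": {"increments": [[[4.8, 13.2, 0], [0, 0, 7], 0.7], [[4.8, 13.2, 0], [0, 0, 7], 0.7], [[4.8, 13.2, 0], [0, 0, 7], 0.7], [[4.8, 13.2, 0], [0, 0, 7], 0.7], [[4, 13, 0], [-1, 4.9, 6], 0.7], [[0, 0, 0], [-1.1, 4.9, 0], 0.7], [[0, 0, 0], [-1.1, 4.9, 0], 0.7], [[0, 0, 0], [0, 0, 0], 0.7]]}}

```text
clock: 11.8
eef_pos: [0.537, -0.1515, 0.2627]
tool_rot: [-0.104, 0.986, -0.015, -0.131]
ft_force: [-0.3, 0.3, -1.7]
grip_width: 0.06
grasp_force: 0.0
```

```bash
cat >> h.py <<'E'
from scipy.spatial.transform import Rotation as Ro
def where(o):
    p=np.array(o["eef_pos"])-AX; R=Ro.from_quat(o["tool_rot"]).as_matrix(); x,y,z=p@EX,p@EY,p[2]
    M=np.array([EX,EY,[0,0,1]]); t=M@R
    f=np.array(o["ft_force"])@M.T; phi=np.arctan2(x,z)
    print("clk %.2f rad %.1f phi %.1f y %.1f | tilt %.1f  toolz_y %.3f tooly %s | Ftan %.2f Frad %.2f Fy %.2f"%(o["clock"],np.hypot(x,z)*1e3,np.degrees(phi),y*1e3,np.degrees(np.arctan2(-t[0,2],-t[2,2])),t[1,2],t[:,1].round(3),f[0]*np.cos(phi)-f[2]*np.sin(phi),f[0]*np.sin(phi)+f[2]*np.cos(phi),f[1]), "tq",(M@np.array(o["ft_torque"])).round(2),"J",np.round(o["joint_pos"],2))
def goal(o,phi,r,y=0):
    a=np.radians(phi); P=AX+r*np.sin(a)*EX+r*np.cos(a)*np.array([0,0,1])+y*EY
    M=np.array([EX,EY,[0,0,1]]).T
    T=M@np.column_stack([[-np.cos(a),0,np.sin(a)],[0,1,0],[-np.sin(a),0,-np.cos(a)]])
    w=(Ro.from_matrix(T)*Ro.from_quat(o["tool_rot"]).inv()).as_rotvec(degrees=True)
    print("goal phi",phi,"r",r,"dpos mm",((P-o["eef_pos"])*1e3).round(1),"rot",w.round(1))
E
python3 - <<'E'
from h import *
o=get_obs(); where(o); goal(o,15,.115); goal(o,15,.06); print(o["grip_width"])
E
```

```text
clk 11.80 rad 160.9 phi 11.5 y 2.6 | tilt 15.1  toolz_y -0.002 tooly [ 0.002  1.    -0.003] | Ftan 0.14 Frad -1.73 Fy 0.33 tq [-0.01 -0.24 -0.02] J [-0.21  0.56  0.53  1.78 -0.11 -0.41]
goal phi 15 r 0.115 dpos mm [ -1.8  -3.1 -46.6] rot [ 0.2 -0.1  0.1]
goal phi 15 r 0.06 dpos mm [-15.7  -6.1 -99.7] rot [ 0.2 -0.1  0.1]
0.06000062609978394
```

Emit:
{"name": "drive_tool", "arguments": {"increments": [[[-1, -2, -24], [0, 0, 0], 0.7], [[-1, -1, -23], [0, 0, 0], 0.7], [[-4.6, -1, -17], [0, 0, 0], 0.7], [[-4.6, -1, -17], [0, 0, 0], 0.7], [[-4.6, -1, -18], [0, 0, 0], 0.7], [[0, 0, 0], [0, 0, 0], 0.7], [[0, 0, 0], [0, 0, 0], 0.7], [[0, 0, 0], [0, 0, 0], 0.7]]}}

```text
clock: 12.47
eef_pos: [0.52, -0.16, 0.1697]
tool_rot: [-0.102, 0.987, -0.017, -0.125]
ft_force: [-0.3, 0.2, 0.8]
grip_width: 0.0596
grasp_force: 0.0
```

```bash
python3 - <<'E'
from h import *
o=get_obs(); where(o); goal(o,15,.06)
s=camera("scene"); save(s,"s5"); print(pips(s))
E
```

```text
clk 12.47 rad 66.2 phi 12.0 y -2.2 | tilt 14.5  toolz_y -0.005 tooly [ 0.007  1.    -0.007] | Ftan -0.44 Frad 0.77 Fy 0.29 tq [-0.04 -0.23  0.02] J [-0.24  0.54  0.26  1.52 -0.11 -0.43]
goal phi 15 r 0.06 dpos mm [ 1.2  2.5 -6.8] rot [0.3 0.6 0.4]
[(35.7, -43.3), (156.4, -14.2), (140.2, -12.3)]
```

Emit:
{"name": "drive_tool", "arguments": {"increments": [[[1, 2.3, -6], [0, 0.6, 0], 0.7], [[0, 0, 0], [0, 0, 0], 0.7], [[0, 0, 0], [0, 0, 0], 0], [[0, 0, 0], [0, 0, 0], 0], [[0, 0, 0], [0, 0, 0], 0], [[0, 0, 0], [0, 0, 0], 0], [[0, 0, 0], [0, 0, 0], 0], [[0, 0, 0], [0, 0, 0], 0]]}}

```text
clock: 13.18
eef_pos: [0.5207, -0.1581, 0.1626]
tool_rot: [-0.101, 0.986, -0.016, -0.131]
ft_force: [0.7, -0.6, 1.6]
grip_width: 0.0247
grasp_force: 61.9
```

```bash
python3 - <<'E'
from h import *
o=get_obs(); where(o); print(o["grip_width"],o["grasp_force"])
# arc rows: 8 deg total steps relative to current pose about axle
a0=None
p=np.array(o["eef_pos"])-AX; u=p@EX; w=p[2]; y=p@EY
prev=np.array(o["eef_pos"])
st=5
for k in range(1,17):
    a=np.radians(-st*k); P=AX+(u*np.cos(a)+w*np.sin(a))*EX+(-u*np.sin(a)+w*np.cos(a))*np.array([0,0,1])+y*EY
    print(k,((P-prev)*1e3).round(1).tolist()); prev=P
print("rot/row",(-st*EY).round(2))
E
```

```text
clk 13.18 rad 59.5 phi 14.5 y -0.5 | tilt 15.2  toolz_y -0.003 tooly [ 0.007  1.    -0.005] | Ftan 0.14 Frad 1.71 Fy -0.73 tq [-0.07 -0.29  0.24] J [-0.23  0.56  0.27  1.52 -0.11 -0.42]
0.02469559965876396 61.89345717430115
1 [-5.0, -1.1, 1.1]
2 [-5.0, -1.1, 0.6]
3 [-5.1, -1.1, 0.2]
4 [-5.1, -1.1, -0.3]
5 [-5.0, -1.1, -0.7]
6 [-4.9, -1.1, -1.2]
7 [-4.8, -1.0, -1.6]
8 [-4.7, -1.0, -2.0]
9 [-4.5, -1.0, -2.4]
10 [-4.3, -0.9, -2.8]
11 [-4.0, -0.9, -3.2]
12 [-3.7, -0.8, -3.5]
13 [-3.4, -0.7, -3.9]
14 [-3.1, -0.7, -4.1]
15 [-2.7, -0.6, -4.4]
16 [-2.3, -0.5, -4.6]
rot/row [ 1.06 -4.89 -0.  ]
```

Emit:
{"name": "drive_tool", "arguments": {"increments": [[[-5, -1.1, 1.1], [1.06, -4.89, 0], 0], [[-5, -1.1, 0.6], [1.06, -4.89, 0], 0], [[-5.1, -1.1, 0.2], [1.06, -4.89, 0], 0], [[-5.1, -1.1, -0.3], [1.06, -4.89, 0], 0], [[0, 0, 0], [0, 0, 0], 0]]}}

```text
clock: 13.6
eef_pos: [0.4986, -0.1627, 0.1625]
tool_rot: [-0.101, 0.994, 0.003, 0.045]
ft_force: [9.9, -1.9, -17.6]
grip_width: 0.0251
grasp_force: 62.0
```

```bash
python3 -c "
from h import *
o=get_obs(); where(o); print(o['grip_width'])"
```

```text
clk 13.60 rad 58.0 phi -7.7 y -0.3 | tilt -5.1  toolz_y -0.003 tooly [ 0.01   1.    -0.002] | Ftan 6.88 Frad -18.65 Fy -4.00 tq [-0.83 -1.93  0.04] J [-0.34  0.27 -0.14  1.08  0.04 -0.54]
0.025128191056400295
```

Emit:
{"name": "drive_tool", "arguments": {"increments": [[[-5, -1.1, -0.7], [1.06, -4.89, 0], 0], [[-4.9, -1.1, -1.2], [1.06, -4.89, 0], 0], [[-4.8, -1, -1.6], [1.06, -4.89, 0], 0], [[-4.7, -1, -2], [1.06, -4.89, 0], 0], [[-4.5, -1, -2.4], [1.06, -4.89, 0], 0], [[-4.3, -0.9, -2.8], [1.06, -4.89, 0], 0]]}}

```text
clock: 14.1
eef_pos: [0.4734, -0.1679, 0.1514]
tool_rot: [-0.099, 0.948, 0.032, 0.3]
ft_force: [54.6, -0.2, -55.4]
grip_width: 0.0246
grasp_force: 62.7
```

```bash
python3 -c "
from h import *
o=get_obs(); where(o); print(o['grip_width'])"
```

```text
clk 14.10 rad 57.2 phi -35.8 y 0.0 | tilt -35.1  toolz_y -0.001 tooly [0.005 1.    0.002] | Ftan 10.85 Frad -76.12 Fy -11.77 tq [-1.69 -1.81 -1.11] J [-0.59  0.03 -0.66  0.43  0.43 -0.7 ]
0.024568561693927172
```

Emit:
{"name": "drive_tool", "arguments": {"increments": [[[1.7, 0.4, -2.4], [0, 0, 0], 0], [[0, 0, 0], [0, 0, 0], 0]]}}

```text
clock: 14.27
eef_pos: [0.472, -0.1683, 0.1502]
tool_rot: [-0.096, 0.949, 0.032, 0.297]
ft_force: [-3.0, -0.3, 3.8]
grip_width: 0.0243
grasp_force: 75.3
```

```bash
python3 -c "
from h import *
o=get_obs(); where(o); print(o['grip_width'],o['eef_pos'])
s=camera('scene'); save(s,'s6'); print(pips(s))
s['image']=cv2.cvtColor(cv2.imread('pics/scene0.png'),cv2.COLOR_BGR2RGB)
# rim fit on initial picture: edges of the disc, -y face
from scipy.optimize import minimize
phi=np.radians(np.arange(-150,60,2)); rr=np.arange(.075,.096,.0005)
g=face(s,rr[:,None],phi[None])
cs=[]
for d0 in np.arange(-.008,.0081,.002):
  for d1 in np.arange(-.008,.0081,.002):
    a=face(s,.080,phi,d=(d0,d1)); b=face(s,.089,phi,d=(d0,d1)); cs.append((np.abs(a-b).mean(),d0,d1))
    # canister ring symmetry: caps ring std
# pip radius & canister centroid check
def ring(d):
    ph=np.radians(np.arange(-180,90,1)); I=face(s,np.arange(.028,.06,.001)[:,None],ph[None],d=d); return -np.std(I.mean(1))
best=minimize(ring,[0,0],method='Nelder-Mead',options=dict(initial_simplex=[[0,0],[.004,0],[0,.004]])); print('ring centre offset mm',best.x*1e3,best.fun,ring([0,0]))
"
```

```text
clk 14.27 rad 57.1 phi -37.7 y -0.1 | tilt -34.8  toolz_y -0.002 tooly [0.009 1.    0.004] | Ftan -0.06 Frad 4.84 Fy 0.30 tq [-0.13  1.12  0.36] J [-0.59  0.03 -0.66  0.43  0.42 -0.7 ]
0.02432259907247297 [ 0.47201161 -0.16826831  0.15017777]
[(-37.5, -69.8), (144.5, -30.3), (108.8, -27.1), (155.4, -24.1), (76.8, -10.8)]
ring centre offset mm [ 0.61900191 -0.70236129] -8.613212077400252 -8.577919472028167
```

```bash
cat >> h.py <<'E'
def arc(o,st,n,ex=.0026,ez=0):
    C=AX+ex*EX+np.array([0,0,ez]); p=np.array(o["eef_pos"])-C; u=p@EX; w=p[2]; y=p@EY; prev=np.array(o["eef_pos"]); L=[]
    for k in range(1,n+1):
        a=np.radians(st*k); P=C+(u*np.cos(a)+w*np.sin(a))*EX+(-u*np.sin(a)+w*np.cos(a))*np.array([0,0,1])+y*EY
        L.append([((P-prev)*1e3).round(1).tolist(),(st*EY).round(2).tolist()]); prev=P
    print(L)
E
python3 -c "
from h import *
arc(get_obs(),-4,8)"
```

```text
[[[-3.0, -0.6, -2.7], [0.85, -3.91, -0.0]], [[-2.8, -0.6, -2.9], [0.85, -3.91, -0.0]], [[-2.6, -0.6, -3.1], [0.85, -3.91, -0.0]], [[-2.4, -0.5, -3.3], [0.85, -3.91, -0.0]], [[-2.1, -0.5, -3.5], [0.85, -3.91, -0.0]], [[-1.9, -0.4, -3.6], [0.85, -3.91, -0.0]], [[-1.7, -0.4, -3.7], [0.85, -3.91, -0.0]], [[-1.4, -0.3, -3.8], [0.85, -3.91, -0.0]]]
```

Emit:
{"name": "drive_tool", "arguments": {"increments": [[[-3, -0.6, -2.7], [0.85, -3.91, 0], 0], [[-2.8, -0.6, -2.9], [0.85, -3.91, 0], 0], [[-2.6, -0.6, -3.1], [0.85, -3.91, 0], 0], [[-2.4, -0.5, -3.3], [0.85, -3.91, 0], 0], [[0, 0, 0], [0, 0, 0], 0]]}}

```text
clock: 14.73
eef_pos: [0.4625, -0.1702, 0.1398]
tool_rot: [-0.092, 0.897, 0.047, 0.43]
ft_force: [-12.3, 0.7, 15.1]
grip_width: 0.0251
grasp_force: 77.4
```

Emit:
{"name": "drive_tool", "arguments": {"increments": [[[-2.1, -0.5, -3.5], [0.85, -3.91, 0], 0], [[-1.9, -0.4, -3.6], [0.85, -3.91, 0], 0], [[-1.7, -0.4, -3.7], [0.85, -3.91, 0], 0], [[-1.4, -0.3, -3.8], [0.85, -3.91, 0], 0], [[0, 0, 0], [0, 0, 0], 0], [[0, 0, 0], [0, 0, 0], 0]]}}

```text
clock: 15.23
eef_pos: [0.4572, -0.171, 0.127]
tool_rot: [-0.089, 0.828, 0.071, 0.548]
ft_force: [-10.1, 20.1, 12.9]
grip_width: 0.0247
grasp_force: 83.2
```

```bash
python3 -c "
from h import *
o=get_obs(); where(o); print(o['grip_width'],o['eef_pos'])
s=camera('scene'); save(s,'s7'); print(pips(s))
"
```

```text
clk 15.23 rad 54.5 phi -66.3 y 0.3 | tilt -67.2  toolz_y 0.021 tooly [-0.014  1.     0.021] | Ftan 9.57 Frad 10.40 Fy 21.79 tq [ 1.49 -1.28  3.2 ] J [-0.91  0.35 -1.09 -0.65  0.99 -0.68]
0.0246684732045493 [ 0.45722379 -0.17103575  0.12696462]
[(-72.8, -64.7), (83.2, -44.1), (144.7, -30.2), (155.4, -24.7), (111.0, -21.2)]
```

Emit:
{"name": "drive_tool", "arguments": {"increments": [[[0, 0, 0], [0, 0, 0], 0.7], [[0, 0, 0], [0, 0, 0], 0.7], [[0, 0, 0], [0, 0, 0], 0.7], [[0, 0, 0], [0, 0, 0], 0.7], [[0, 0, 0], [0, 0, 0], 0.7], [[0, 0, 8], [0, 0, 0], 0.7], [[0, 0, 8], [-0.6, 2.5, 0], 0.7], [[-15, -3, 15], [-0.6, 2.5, 0], 0.7]]}}

```text
clock: 15.95
eef_pos: [0.4459, -0.179, 0.1524]
tool_rot: [-0.089, 0.853, 0.059, 0.511]
ft_force: [0.3, -0.5, -0.3]
grip_width: 0.06
grasp_force: 0.0
```

Emit:
{"name": "drive_tool", "arguments": {"increments": [[[-15, -3, 15], [-0.8, 4, 0], 0.7], [[-15, -3, 15], [-0.8, 4, 0], 0.7], [[-15, -3, 20], [-0.8, 4, 0], 0.7], [[-15, -3, 25], [-0.8, 4, 0], 0.7], [[0, 0, 0], [0, 0, 0], 0.7], [[0, 0, 0], [0, 0, 0], 0.7], [[0, 0, 0], [0, 0, 0], 0.7], [[0, 0, 0], [0, 0, 0], 0.7]]}}

```text
clock: 16.62
eef_pos: [0.402, -0.1908, 0.2079]
tool_rot: [-0.092, 0.903, 0.049, 0.417]
ft_force: [0.2, 0.2, 0.1]
grip_width: 0.06
grasp_force: 0.0
```

```bash
python3 -c "
from h import *
o=get_obs(); where(o); print(o['grip_width'],o['eef_pos'])
s=camera('scene'); save(s,'s8'); print(pips(s))
"
```

```text
clk 16.62 rad 149.2 phi -46.4 y -7.3 | tilt -49.6  toolz_y 0.004 tooly [0.005 1.    0.011] | Ftan 0.23 Frad -0.12 Fy 0.19 tq [-0.01  0.78 -0.03] J [-0.94 -0.12 -0.78  0.47  0.77 -0.96]
0.060035782987427094 [ 0.40197728 -0.1907999   0.20789299]
[(144.2, -29.7), (110.5, -26.3), (155.6, -21.8), (77.2, -9.4)]
```

Emit:
{"name": "drive_tool", "arguments": {"increments": [[[0, 0, 0], [0, 0, 0], 0.7], [[0, 0, 0], [0, 0, 0], 0.7], [[0, 0, 0], [0, 0, 0], 0.7], [[0, 0, 0], [0, 0, 0], 0.7], [[0, 0, 0], [0, 0, 0], 0.7], [[0, 0, 0], [0, 0, 0], 0.7], [[0, 0, 0], [0, 0, 0], 0.7], [[0, 0, 0], [0, 0, 0], 0.7]]}}

```text
clock: 17.33
eef_pos: [0.4025, -0.1915, 0.2094]
tool_rot: [-0.092, 0.903, 0.048, 0.417]
ft_force: [0.1, -0.7, -0.2]
grip_width: 0.0595
grasp_force: 0.0
```

```bash
python3 -c "
from h import *
o=get_obs(); where(o); print(o['grip_width'],o['eef_pos'])
s=camera('scene'); save(s,'s9'); print(pips(s))
r,phi,I=polar(s,'p9'); a=cv2.resize(I.astype(np.uint8),(720,300)); b=cv2.resize(cv2.imread('pics/s9.png',0)[125:245,180:420],(600,300)); O=np.zeros((600,720),np.uint8);O[:300]=a;O[300:,:600]=b;cv2.imwrite('pics/v9.png',O)
"
```

```text
clk 17.33 rad 150.1 phi -45.9 y -8.1 | tilt -49.6  toolz_y 0.002 tooly [0.005 1.    0.01 ] | Ftan -0.17 Frad -0.07 Fy -0.73 tq [ 0.01  0.73 -0.01] J [-0.94 -0.12 -0.78  0.47  0.77 -0.96]
0.05947217569499993 [ 0.40248835 -0.19148219  0.20944661]
[(144.4, -29.4), (109.8, -25.7), (155.6, -21.8), (77.2, -11.2)]
```

View pics/v9.png

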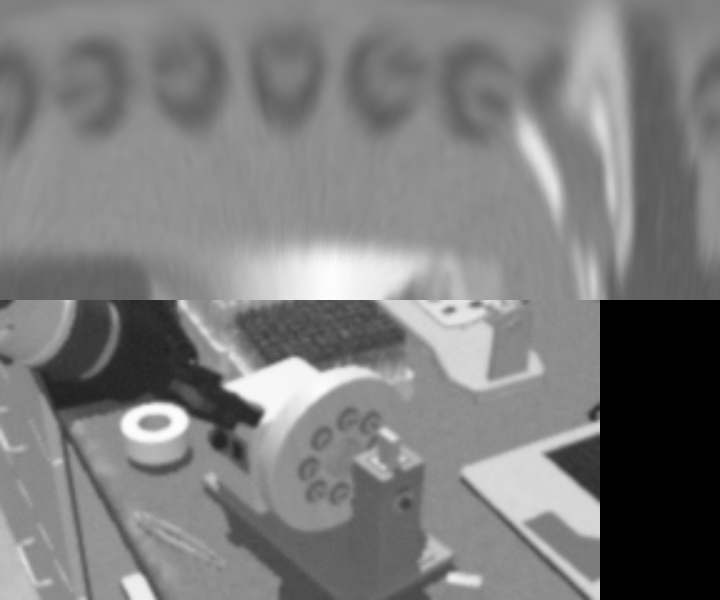

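```bash
cat >> h.py <<'E'
def phase(c):
    ph=np.radians(np.arange(-178,72,1)); I=face(c,np.arange(.036,.049,.001)[:,None],ph[None]).mean(0)
    I=I-cv2.GaussianBlur(I[None],(0,0),25)[0]
    A=np.array([[np.cos(8*p),np.sin(8*p)] for p in ph]); q,*_=np.linalg.lstsq(A,-I,rcond=None)
    return np.degrees(np.arctan2(q[1],q[0]))/8, np.hypot(*q)
E
python3 -c "
from h import *
s=camera('scene')
for n in ['scene0','s4','s5','s6','s7','s8','s9']:
    s['image']=cv2.cvtColor(cv2.imread('pics/'+n+'.png'),cv2.COLOR_BGR2RGB)
    b=face(s,np.arange(.061,.067,.001)[:,None],np.radians(np.arange(-180,180,10))[None]).mean(0).astype(int)
    print(n,np.round(phase(s),2)); print('  ',b.tolist())
"
```

```text
scene0 [ 6.69 10.  ]
   [140, 140, 139, 141, 141, 140, 142, 143, 142, 142, 139, 140, 143, 142, 143, 142, 146, 143, 143, 143, 145, 57, 131, 146, 147, 149, 146, 143, 174, 122, 101, 162, 97, 94, 98, 139]
s4 [7.36 7.9 ]
   [143, 146, 147, 144, 144, 145, 145, 146, 145, 144, 146, 145, 142, 145, 143, 142, 142, 141, 139, 62, 41, 84, 111, 136, 142, 143, 142, 196, 156, 121, 125, 170, 95, 93, 96, 129]
s5 [ 7.56 10.  ]
   [143, 145, 148, 143, 144, 146, 144, 144, 145, 144, 145, 146, 140, 145, 144, 143, 141, 141, 143, 143, 118, 95, 84, 142, 142, 142, 142, 130, 126, 123, 113, 106, 95, 95, 98, 130]
s6 [1.67 9.63]
   [143, 143, 143, 142, 144, 142, 142, 141, 142, 143, 139, 141, 141, 135, 41, 95, 141, 143, 142, 144, 142, 143, 143, 141, 144, 143, 142, 195, 156, 124, 126, 171, 92, 94, 97, 137]
s7 [17.22  9.66]
   [143, 141, 144, 143, 142, 142, 142, 140, 139, 142, 80, 45, 114, 143, 146, 142, 144, 143, 142, 141, 143, 141, 143, 142, 145, 142, 124, 170, 157, 122, 127, 171, 95, 94, 96, 141]
s8 [7.3  9.78]
   [143, 145, 147, 144, 144, 144, 144, 146, 145, 143, 144, 146, 141, 145, 143, 141, 141, 143, 141, 141, 143, 143, 143, 142, 142, 141, 143, 195, 157, 122, 126, 172, 93, 95, 97, 131]
s9 [7.56 9.87]
   [143, 146, 148, 142, 144, 144, 144, 145, 145, 146, 145, 142, 140, 145, 145, 139, 141, 141, 142, 142, 142, 141, 143, 143, 142, 145, 142, 195, 159, 123, 126, 170, 96, 96, 99, 130]
```

```bash
python3 -c "
from h import *
o=get_obs(); goal(o,-52,.115); goal(o,-52,.06)"
```

```text
goal phi -52 r 0.115 dpos mm [ 15.   11.5 -33.7] rot [-0.  -2.4  0.3]
goal phi -52 r 0.06 dpos mm [ 57.4  20.7 -67.5] rot [-0.  -2.4  0.3]
```

Emit:
{"name": "drive_tool", "arguments": {"increments": [[[7.5, 6, -17], [0, -1.2, 0.3], 0.7], [[7.5, 5.5, -17], [0, -1.2, 0], 0.7], [[0, 0, 0], [0, 0, 0], 0.7], [[14, 3, -11], [0, 0, 0], 0.7], [[14, 3, -11], [0, 0, 0], 0.7], [[14, 3, -11], [0, 0, 0], 0.7], [[0, 0, 0], [0, 0, 0], 0.7], [[0, 0, 0], [0, 0, 0], 0.7]]}}

```text
clock: 18.1
eef_pos: [0.4594, -0.1705, 0.1422]
tool_rot: [-0.096, 0.894, 0.048, 0.435]
ft_force: [0.8, -0.4, -0.5]
grip_width: 0.0599
grasp_force: 0.0
```

```bash
python3 -c "
from h import *
o=get_obs(); where(o); goal(o,-52,.06)"
```

```text
clk 18.10 rad 60.5 phi -52.0 y 0.4 | tilt -51.9  toolz_y 0.003 tooly [-0.002  1.     0.002] | Ftan 0.01 Frad -0.90 Fy -0.61 tq [-0.01  0.76  0.02] J [-0.78  0.07 -0.91 -0.02  0.72 -0.75]
goal phi -52 r 0.06 dpos mm [ 0.5 -0.3 -0.3] rot [-0.1 -0.1 -0.1]
```

Grip and get the arc to +.

Emit:
{"name": "drive_tool", "arguments": {"increments": [[[0, 0, 0], [0, 0, 0], 0], [[0, 0, 0], [0, 0, 0], 0], [[0, 0, 0], [0, 0, 0], 0], [[0, 0, 0], [0, 0, 0], 0], [[0, 0, 0], [0, 0, 0], 0], [[0, 0, 0], [0, 0, 0], 0]]}}

```text
clock: 18.6
eef_pos: [0.459, -0.1709, 0.1434]
tool_rot: [-0.095, 0.893, 0.047, 0.436]
ft_force: [-6.2, 1.1, 5.6]
grip_width: 0.0245
grasp_force: 58.5
```

```bash
python3 -c "
from h import *
o=get_obs(); where(o); print(o['grip_width']); arc(o,4,18,ex=.0026,ez=.001)"
```

```text
clk 18.60 rad 61.6 phi -51.5 y 0.1 | tilt -52.1  toolz_y 0.001 tooly [-0.     1.     0.001] | Ftan 0.69 Frad 8.07 Fy 2.36 tq [0.36 0.63 0.31] J [-0.78  0.07 -0.91 -0.02  0.72 -0.75]
0.02447499701064431
[[[2.7, 0.6, 3.5], [-0.85, 3.91, 0.0]], [[2.9, 0.6, 3.3], [-0.85, 3.91, 0.0]], [[3.1, 0.7, 3.0], [-0.85, 3.91, 0.0]], [[3.3, 0.7, 2.8], [-0.85, 3.91, 0.0]], [[3.5, 0.8, 2.6], [-0.85, 3.91, 0.0]], [[3.7, 0.8, 2.3], [-0.85, 3.91, 0.0]], [[3.8, 0.8, 2.0], [-0.85, 3.91, 0.0]], [[3.9, 0.9, 1.8], [-0.85, 3.91, 0.0]], [[4.1, 0.9, 1.5], [-0.85, 3.91, 0.0]], [[4.1, 0.9, 1.2], [-0.85, 3.91, 0.0]], [[4.2, 0.9, 0.9], [-0.85, 3.91, 0.0]], [[4.3, 0.9, 0.6], [-0.85, 3.91, 0.0]], [[4.3, 0.9, 0.3], [-0.85, 3.91, 0.0]], [[4.3, 0.9, -0.0], [-0.85, 3.91, 0.0]], [[4.3, 0.9, -0.3], [-0.85, 3.91, 0.0]], [[4.3, 0.9, -0.6], [-0.85, 3.91, 0.0]], [[4.2, 0.9, -0.9], [-0.85, 3.91, 0.0]], [[4.1, 0.9, -1.2], [-0.85, 3.91, 0.0]]]
```

Emit:
{"name": "drive_tool", "arguments": {"increments": [[[2.7, 0.6, 3.5], [-0.85, 3.91, 0], 0], [[2.9, 0.6, 3.3], [-0.85, 3.91, 0], 0], [[3.1, 0.7, 3], [-0.85, 3.91, 0], 0], [[3.3, 0.7, 2.8], [-0.85, 3.91, 0], 0], [[3.5, 0.8, 2.6], [-0.85, 3.91, 0], 0], [[0, 0, 0], [0, 0, 0], 0]]}}

```text
clock: 19.1
eef_pos: [0.4749, -0.1676, 0.1581]
tool_rot: [-0.102, 0.957, 0.029, 0.271]
ft_force: [-8.9, -1.2, 5.5]
grip_width: 0.0246
grasp_force: 69.6
```

```bash
python3 -c "
from h import *
o=get_obs(); where(o)"
```

```text
clk 19.10 rad 62.0 phi -31.0 y -0.1 | tilt -31.7  toolz_y 0.000 tooly [-0.  1.  0.] | Ftan -4.89 Frad 9.30 Fy 0.74 tq [-0.11  1.83 -0.26] J [-0.56  0.03 -0.6   0.53  0.38 -0.7 ]
```

Good, forces are mild; continue.

Emit:
{"name": "drive_tool", "arguments": {"increments": [[[3.7, 0.8, 2.3], [-0.85, 3.91, 0], 0], [[3.8, 0.8, 2], [-0.85, 3.91, 0], 0], [[3.9, 0.9, 1.8], [-0.85, 3.91, 0], 0], [[4.1, 0.9, 1.5], [-0.85, 3.91, 0], 0], [[4.1, 0.9, 1.2], [-0.85, 3.91, 0], 0], [[4.2, 0.9, 0.9], [-0.85, 3.91, 0], 0], [[0, 0, 0], [0, 0, 0], 0]]}}

```text
clock: 19.68
eef_pos: [0.4985, -0.1627, 0.167]
tool_rot: [-0.106, 0.992, 0.007, 0.066]
ft_force: [-6.9, -1.0, 3.4]
grip_width: 0.0247
grasp_force: 69.7
```

```bash
python3 -c "
from h import *
o=get_obs(); where(o); arc(o,4,8)"
```

```text
clk 19.68 rad 62.4 phi -7.2 y -0.3 | tilt -7.7  toolz_y 0.001 tooly [-0.     1.     0.001] | Ftan -6.46 Frad 4.25 Fy 0.46 tq [-0.2   1.69 -0.3 ] J [-0.36  0.24 -0.18  1.04  0.07 -0.57]
[[[4.2, 0.9, 0.6], [-0.85, 3.91, 0.0]], [[4.3, 0.9, 0.3], [-0.85, 3.91, 0.0]], [[4.3, 0.9, -0.0], [-0.85, 3.91, 0.0]], [[4.3, 0.9, -0.3], [-0.85, 3.91, 0.0]], [[4.2, 0.9, -0.6], [-0.85, 3.91, 0.0]], [[4.2, 0.9, -0.9], [-0.85, 3.91, 0.0]], [[4.1, 0.9, -1.2], [-0.85, 3.91, 0.0]], [[4.0, 0.9, -1.5], [-0.85, 3.91, 0.0]]]
```

Emit:
{"name": "drive_tool", "arguments": {"increments": [[[4.2, 0.9, 0.6], [-0.85, 3.91, 0], 0], [[4.3, 0.9, 0.3], [-0.85, 3.91, 0], 0], [[4.3, 0.9, 0], [-0.85, 3.91, 0], 0], [[4.3, 0.9, -0.3], [-0.85, 3.91, 0], 0], [[4.2, 0.9, -0.6], [-0.85, 3.91, 0], 0], [[4.2, 0.9, -0.9], [-0.85, 3.91, 0], 0], [[0, 0, 0], [0, 0, 0], 0]]}}

```text
clock: 20.27
eef_pos: [0.5239, -0.1574, 0.1653]
tool_rot: [-0.105, 0.984, -0.015, -0.142]
ft_force: [-5.7, -0.7, 4.5]
grip_width: 0.0244
grasp_force: 70.1
```

```bash
python3 -c "
from h import *
o=get_obs(); where(o); arc(o,4,5)"
```

```text
clk 20.27 rad 62.9 phi 16.7 y -0.4 | tilt 16.4  toolz_y 0.001 tooly [-0.     1.     0.001] | Ftan -6.73 Frad 2.63 Fy 0.49 tq [-0.16  1.34 -0.14] J [-0.23  0.58  0.31  1.56 -0.12 -0.42]
[[[4.1, 0.9, -1.2], [-0.85, 3.91, 0.0]], [[4.0, 0.9, -1.5], [-0.85, 3.91, 0.0]], [[3.9, 0.8, -1.8], [-0.85, 3.91, 0.0]], [[3.7, 0.8, -2.1], [-0.85, 3.91, 0.0]], [[3.6, 0.8, -2.3], [-0.85, 3.91, 0.0]]]
```

Emit:
{"name": "drive_tool", "arguments": {"increments": [[[4.1, 0.9, -1.2], [-0.85, 3.91, 0], 0], [[4, 0.9, -1.5], [-0.85, 3.91, 0], 0], [[3.9, 0.8, -1.8], [-0.85, 3.91, 0], 0], [[3.7, 0.8, -2.1], [-0.85, 3.91, 0], 0], [[0, 0, 0], [0, 0, 0], 0], [[0, 0, 0], [0, 0, 0], 0]]}}

```text
clock: 20.77
eef_pos: [0.5392, -0.1542, 0.1579]
tool_rot: [-0.102, 0.955, -0.029, -0.276]
ft_force: [-5.0, -0.6, -3.5]
grip_width: 0.0249
grasp_force: 70.5
```

```bash
python3 -c "
from h import *
o=get_obs(); where(o); s=camera('scene'); save(s,'s10'); print(phase(s),pips(s))"
```

```text
clk 20.77 rad 62.8 phi 32.5 y -0.6 | tilt 32.2  toolz_y 0.002 tooly [0.002 1.    0.002] | Ftan -2.33 Frad -5.65 Fy 0.46 tq [-0.33 -0.03  0.02] J [-0.17  0.86  0.68  1.92 -0.2  -0.33]
(np.float64(1.3081098776545645), np.float64(10.32709840355447)) [(-114.3, -68.6), (144.2, -30.1), (108.8, -27.0), (155.1, -22.0), (39.7, -19.1)]
```

Emit:
{"name": "drive_tool", "arguments": {"increments": [[[0, 0, 0], [0, 0, 0], 0.75], [[0, 0, 0], [0, 0, 0], 0.75], [[0, 0, 0], [0, 0, 0], 0.75], [[0, 0, 0], [0, 0, 0], 0.75], [[0, 0, 0], [0, 0, 0], 0.75], [[0, 0, 0], [0, 0, 0], 0.75], [[0, 0, 0], [0, 0, 0], 0.75], [[0, 0, 0], [0, 0, 0], 0.75]]}}

```text
clock: 21.48
eef_pos: [0.5401, -0.1535, 0.1599]
tool_rot: [-0.102, 0.956, -0.03, -0.274]
ft_force: [0.5, -1.0, -0.5]
grip_width: 0.064
grasp_force: 0.0
```

Emit:
{"name": "drive_tool", "arguments": {"increments": [[[0, 0, 0], [0, 0, 0], 0.75], [[0, 0, 0], [0, 0, 0], 0.75], [[0, 0, 0], [0, 0, 0], 0.75], [[0, 0, 0], [0, 0, 0], 0.75], [[0, 0, 0], [0, 0, 0], 0.75], [[0, 0, 0], [0, 0, 0], 0.75], [[0, 0, 0], [0, 0, 0], 0.75], [[0, 0, 0], [0, 0, 0], 0.75]]}}

```text
clock: 22.15
eef_pos: [0.5399, -0.1536, 0.1598]
tool_rot: [-0.102, 0.956, -0.03, -0.274]
ft_force: [-0.5, -0.4, -0.0]
grip_width: 0.0639
grasp_force: 0.0
```

Emit:
{"name": "drive_tool", "arguments": {"increments": [[[0, 0, 0], [0, 0, 0], 0.75], [[0, 0, 0], [0, 0, 0], 0.75], [[0, 0, 0], [0, 0, 0], 0.75], [[0, 0, 0], [0, 0, 0], 0.75], [[0, 0, 0], [0, 0, 0], 0.75], [[0, 0, 0], [0, 0, 0], 0.75], [[0, 0, 0], [0, 0, 0], 0.75], [[0, 0, 0], [0, 0, 0], 0.75]]}}

```text
clock: 22.82
eef_pos: [0.54, -0.1536, 0.1598]
tool_rot: [-0.102, 0.956, -0.03, -0.274]
ft_force: [0.5, -0.9, 0.7]
grip_width: 0.064
grasp_force: 0.0
```

```bash
python3 -c "
from h import *
o=get_obs(); where(o); s=camera('scene'); save(s,'s11'); print(phase(s),pips(s))
b=face(s,np.arange(.061,.067,.001)[:,None],np.radians(np.arange(-180,180,10))[None]).mean(0).astype(int);print(b.tolist())"
```

```text
clk 22.82 rad 64.8 phi 32.3 y -0.1 | tilt 32.1  toolz_y -0.001 tooly [-0.     1.    -0.001] | Ftan -0.09 Frad 0.74 Fy -1.02 tq [ 0.01 -0.53 -0.02] J [-0.17  0.85  0.68  1.92 -0.2  -0.33]
(np.float64(-4.605912765328155), np.float64(10.287189871163518)) [(-164.7, -55.6), (144.3, -30.5), (109.2, -26.4), (155.5, -23.1), (76.9, -9.9)]
[142, 97, 97, 147, 145, 149, 145, 143, 147, 147, 146, 147, 144, 144, 147, 142, 144, 143, 144, 143, 143, 141, 139, 138, 140, 141, 142, 195, 156, 124, 128, 173, 97, 97, 96, 136]
```

Emit:
{"name": "drive_tool", "arguments": {"increments": [[[0, 0, 0], [0, 0, 0], 0.75], [[0, 0, 0], [0, 0, 0], 0.75], [[0, 0, 0], [0, 0, 0], 0.75], [[0, 0, 0], [0, 0, 0], 0.75], [[0, 0, 0], [0, 0, 0], 0.75], [[0, 0, 0], [0, 0, 0], 0.75], [[0, 0, 0], [0, 0, 0], 0.75], [[0, 0, 0], [0, 0, 0], 0.75]]}}

```text
clock: 23.53
eef_pos: [0.54, -0.1536, 0.1598]
tool_rot: [-0.102, 0.956, -0.03, -0.274]
ft_force: [-0.5, 0.8, -0.9]
grip_width: 0.0639
grasp_force: 0.0
```

```bash
python3 -c "
from h import *
o=get_obs(); where(o); s=camera('scene'); save(s,'s12'); print(phase(s),pips(s))
"
```

```text
clk 23.53 rad 64.8 phi 32.3 y -0.1 | tilt 32.0  toolz_y -0.001 tooly [-0.     1.    -0.001] | Ftan 0.16 Frad -0.96 Fy 0.87 tq [-0.   -0.51  0.  ] J [-0.17  0.85  0.68  1.92 -0.2  -0.33]
(np.float64(-4.742633845213695), np.float64(10.568853060527976)) [(-164.8, -56.1), (144.2, -29.9), (108.9, -25.1), (155.1, -23.0), (76.6, -9.5)]
```

```bash
cat >> h.py <<'E'
def phase2(c,off=-.021,d=(0,0)):
    ph=np.radians(np.arange(-178,72,1)); I=face(c,np.arange(.036,.049,.001)[:,None],ph[None],off,d).mean(0)
    I=I-cv2.GaussianBlur(I[None],(0,0),25)[0]
    A=np.array([[np.cos(8*p),np.sin(8*p)] for p in ph]); q,*_=np.linalg.lstsq(A,-I,rcond=None)
    return round(np.degrees(np.arctan2(q[1],q[0]))/8,2)
E
python3 -c "
from h import *
s=camera('scene')
def f(n):
    t=dict(s); t['image']=cv2.cvtColor(cv2.imread('pics/'+n+'.png'),cv2.COLOR_BGR2RGB); return t
for d in [(0,0),(.002,0),(-.002,0),(0,.002),(0,-.002)]:
    for off in (-.013,-.021):
        v=[phase2(f(n),off,d) for n in ('s4','s5','s8','s9','s6','s7','s10','s11','s12')]; print(d,off,v,'2delta',round((v[8]-v[3])%45,2),'s9-s6(50?)',(v[3]-v[4])%45,'s10-s12',v[6]-v[8])
"
```

```text
(0, 0) -0.013 [np.float64(7.36), np.float64(7.56), np.float64(7.3), np.float64(7.56), np.float64(1.67), np.float64(17.22), np.float64(1.31), np.float64(-4.61), np.float64(-4.74)] 2delta 32.7 s9-s6(50?) 5.89 s10-s12 6.050000000000001
(0, 0) -0.021 [np.float64(12.86), np.float64(14.45), np.float64(10.24), np.float64(11.72), np.float64(7.07), np.float64(-9.3), np.float64(5.04), np.float64(2.92), np.float64(2.38)] 2delta 35.66 s9-s6(50?) 4.65 s10-s12 2.66
(0.002, 0) -0.013 [np.float64(7.3), np.float64(6.93), np.float64(6.57), np.float64(6.99), np.float64(1.15), np.float64(16.71), np.float64(0.63), np.float64(-4.95), np.float64(-5.19)] 2delta 32.82 s9-s6(50?) 5.84 s10-s12 5.82
(0.002, 0) -0.021 [np.float64(12.01), np.float64(21.68), np.float64(3.89), np.float64(5.63), np.float64(6.91), np.float64(-4.68), np.float64(3.26), np.float64(4.33), np.float64(3.87)] 2delta 43.24 s9-s6(50?) 43.72 s10-s12 -0.6100000000000003
(-0.002, 0) -0.013 [np.float64(7.68), np.float64(8.06), np.float64(7.82), np.float64(7.98), np.float64(2.24), np.float64(17.52), np.float64(1.84), np.float64(-4.18), np.float64(
[... 523 characters left out ...]
.float64(12.23), np.float64(9.63), np.float64(7.59), np.float64(9.02), np.float64(4.51), np.float64(21.13), np.float64(2.83), np.float64(-0.18), np.float64(-1.14)] 2delta 34.84 s9-s6(50?) 4.51 s10-s12 3.9699999999999998
(0, -0.002) -0.013 [np.float64(8.59), np.float64(8.52), np.float64(8.22), np.float64(8.53), np.float64(2.38), np.float64(17.96), np.float64(2.35), np.float64(-3.61), np.float64(-3.75)] 2delta 32.72 s9-s6(50?) 6.1499999999999995 s10-s12 6.1
(0, -0.002) -0.021 [np.float64(14.58), np.float64(18.23), np.float64(13.75), np.float64(15.1), np.float64(8.74), np.float64(-8.22), np.float64(6.47), np.float64(4.67), np.float64(4.34)] 2delta 34.24 s9-s6(50?) 6.359999999999999 s10-s12 2.13
```

Emit:
{"name": "drive_tool", "arguments": {"increments": [[[-1, 0, -2], [0, 0, 0], 0], [[0, 0, 0], [0, 0, 0], 0], [[0, 0, 0], [0, 0, 0], 0], [[0, 0, 0], [0, 0, 0], 0], [[0, 0, 0], [0, 0, 0], 0], [[0, 0, 0], [0, 0, 0], 0], [[0, 0, 0], [0, 0, 0], 0]]}}

```text
clock: 24.22
eef_pos: [0.5391, -0.1542, 0.158]
tool_rot: [-0.102, 0.956, -0.03, -0.274]
ft_force: [0.0, -4.0, 1.5]
grip_width: 0.0251
grasp_force: 61.7
```

```bash
python3 -c "
from h import *
o=get_obs(); where(o); arc(o,-4,4); s=camera('scene'); save(s,'s13'); print(phase2(s),phase(s),pips(s)[:1])
"
```

```text
clk 24.22 rad 62.7 phi 32.4 y -0.5 | tilt 32.0  toolz_y -0.001 tooly [-0.     1.    -0.002] | Ftan -1.50 Frad 0.82 Fy -3.86 tq [-0.64 -0.42  0.12] J [-0.17  0.85  0.67  1.91 -0.2  -0.33]
[[[-3.7, -0.8, 2.0], [0.85, -3.91, -0.0]], [[-3.8, -0.8, 1.8], [0.85, -3.91, -0.0]], [[-3.9, -0.8, 1.5], [0.85, -3.91, -0.0]], [[-4.0, -0.9, 1.2], [0.85, -3.91, -0.0]]]
2.73 (np.float64(-4.7730910613911215), np.float64(10.570225950541042)) [(-164.8, -57.5)]
```

Emit:
{"name": "drive_tool", "arguments": {"increments": [[[-3.7, -0.8, 2], [0.85, -3.91, 0], 0], [[-3.8, -0.8, 1.8], [0.85, -3.91, 0], 0], [[-3.9, -0.8, 1.5], [0.85, -3.91, 0], 0], [[-4.2, -0.9, 1.3], [0.95, -4.3, 0], 0], [[0, 0, 0], [0, 0, 0], 0], [[0, 0, 0], [0, 0, 0], 0], [[0, 0, 0], [0, 0, 0], 0]]}}

```text
clock: 24.85
eef_pos: [0.5227, -0.1576, 0.164]
tool_rot: [-0.105, 0.985, -0.015, -0.136]
ft_force: [0.4, -5.1, -4.8]
grip_width: 0.0251
grasp_force: 63.7
```

```bash
python3 -c "
from h import *
o=get_obs(); where(o); s=camera('scene'); save(s,'s14'); print(phase(s),pips(s)[:2],o['joint_vel']); s=camera('scene');print(phase(s),pips(s)[:2])
"
```

```text
clk 24.85 rad 61.3 phi 16.0 y -0.4 | tilt 15.7  toolz_y -0.001 tooly [ 0.001  1.    -0.001] | Ftan 0.64 Frad -4.81 Fy -5.09 tq [-1.02 -0.43  0.15] J [-0.23  0.57  0.29  1.54 -0.12 -0.43]
(np.float64(-21.418238644768206), np.float64(9.693214530290167)) [(24.0, -54.6), (-177.7, -51.9)] [ 0.00468583  0.01759828  0.02150136  0.01820641 -0.00524062  0.00339346]
(np.float64(-21.421391340972193), np.float64(9.571626103929477)) [(24.5, -53.2), (-177.7, -52.5)]
```

Emit:
{"name": "drive_tool", "arguments": {"increments": [[[0, 0, 0], [0, 0, 0], 0], [[0, 0, 0], [0, 0, 0], 0], [[0, 0, 0], [0, 0, 0], 0], [[0, 0, 0], [0, 0, 0], 0]]}}

```text
clock: 25.28
eef_pos: [0.5229, -0.1576, 0.1639]
tool_rot: [-0.105, 0.985, -0.015, -0.136]
ft_force: [-0.4, -6.0, -2.3]
grip_width: 0.025
grasp_force: 63.9
```

```bash
python3 -c "
from h import *
s=camera('scene'); save(s,'s15'); print(phase(s)); cv2.imwrite('pics/f.png',cv2.resize(cv2.imread('pics/s15.png')[120:340,200:450],None,fx=2.6,fy=2.6))
"
```

```text
(np.float64(-21.56070558666465), np.float64(9.691744647867258))
```

View pics/f.png

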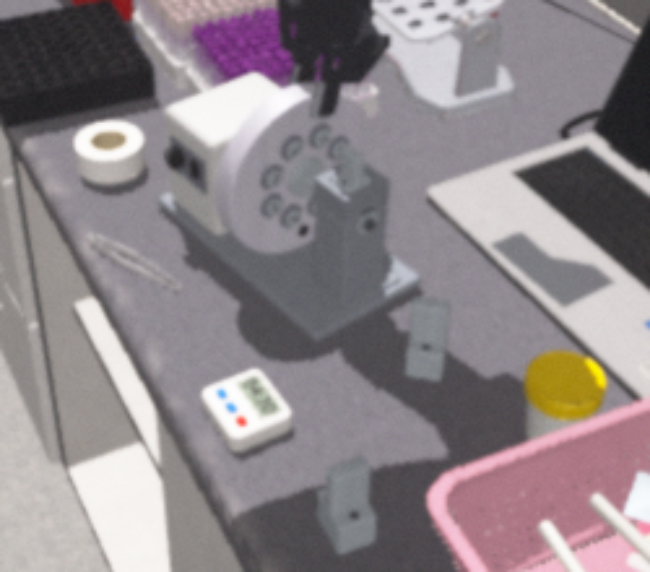

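The keeper's tab stands on the post at (350,165). The drum is gripped at its top rim with the pip nearly straight down at (303,230), and the bystanders have not moved.

```bash
python3 -c "
from workcell import *
print(job_done())"
```

```text
the job is handed in; nothing more can be done
None
```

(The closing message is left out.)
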